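Feed two petri dishes into the feeder cassette with its spring-return slide

ROBOT

A 6-joint arm with a two-finger parallel gripper is mounted at the origin on a cart in front of the work surface, level with it; the furniture and walls round the work are solid. World frame = base frame: x ahead of the robot, y to its left, z up, the work surface at z = 0. Lengths are in m, angles in rad, forces in N, time in s.
With the tool pointing down it reaches from about 0.35 to 0.85 m from the base axis. Payload 8.1 kg.
Tool frame: the origin (TCP) lies at the very end of the fingers, on their centre line; the grasp point (between the pads) lies 19 mm behind it; z points along the fingers, y is the line along which they close (so a half turn about z gives the same grasp; the last joint's range is limited). The gripper opens to 93 mm and grips with 3 to 60 N. Pads are 15 mm wide; open, the fingers measure 128 mm over their backs; the gripper's body (75 mm by 188 mm) begins 65 mm behind the grasp point.
Start: joints at [-1.369, 0.13, 1.488, -0, 1.523, -0.085], TCP at [0.17, -0.575, 0.219] pointing down, gripper open.
Joint ranges: [-2.96, 2.96], [-0.89, 2.26], [0.02, 2.5], [-1.34, 4.48], [0, 2.73], [-2.66, 2.66]. Speed limits (rad/s): [2.39, 2.39, 2.79, 3.14, 3.14, 3.14].

INTERFACE

Orientations are given as a unit quaternion [x, y, z, w].
In Python, from cell import bot gives the robot as it stands. Calls block until the motion is done:
- bot.goto(position, orientation): joint-space move of the TCP to a pose.
- bot.move_straight(position, attitude=None, rate=0.15, max_force=None): straight line of the TCP; attitude=None keeps the orientation; rate is the mean speed in m/s. With max_force (N) it stops when the force on the tool has changed by that much, and returns True; else False.
- bot.movej(angles): joint-space move.
- bot.command_gripper(opening): opening from 0.0 (shut) to 1.0 (fully open); the grip force is fixed at half the most; returns when the fingers have stopped.
- bot.wait(seconds).
- bot.solve_ik(position, orientation): joint angles nearest the present ones, or None.
- bot.sense(): the state.
- bot.read_camera(name): name is "side" or "top"; returns the picture (384x512x3 uint8, red, green, blue); there is no depth.
- bot.camera_info(name): a dict with "camera_matrix" (3x3 intrinsics, pixels), "k1" (the pictures are not rectified: a ray, as slopes to the right and down, at radius r is drawn at 1 + k1 r^2 times it, then the intrinsics apply), "R" (3x3) and "t" (3): a world point X has camera coordinates R X + t. Camera axes: x right, y down, z forward; pixel columns grow to the right and rows downward; lengths in m; the calibration is good to about 2 mm. A picture is of the moment at which its call begins. camera_info takes no time and is no camera call.
A pose or a line that the arm cannot do raises bot.IKError and nothing moves.
- bot.sign_off(): hands the job in; it is judged then, once.
The state is a dict: "time": time; "joints": joint angles; "qvel": joint speeds; "joint_efforts": joint torques, N m; "tool_pos": TCP position; "orientation": TCP orientation; "contact_force": force on the tool from outside, world axes, zero at the start; "ft_torque": the same for the moment, N m; "width": opening from 0.0 (shut) to 1.0 (fully open); "grasp_force": force on a finger pad.
Only numpy, scipy, OpenCV 4.12 (cv2) and the standard library are available. Lean on these libraries where they do the work, as an engineer would, in place of code of your own. Each camera call takes 0.05 s, during which the arm holds its last target. There are 200 camera calls.

TASK

Feed both petri dishes into the roofed cassette of the dish feeder. Push the feeder's paddle along its lane to the end of its travel so that the dish already in the bay goes in under the roof, and let go of it right there so that the spring slide snaps back home by itself; then lay the other dish flat in the middle of the empty bay, let go of it, and feed it in with a second full stroke, again letting go at the end so the slide snaps home. Don't disturb the bottle, the timer or the beaker.

Things in the scene. Friction and masses are not known exactly. Their poses are not given: they have to be found in the camera images.
- feeder: Dish feeder fixed to the bench: dark steel bed 317 x 110 mm, flat top 20 mm above the bench. Origin: on the bench under the centre of the loading bay; +x along the lane, the feeding direction (roughly to the robot's right, world -y); z up. Bed from x = -135 to +182 mm; a low block at x = -132 to -112 mm is 40 mm high.
- bay (a point): Centre of the loading bay, on the bed surface 20 mm above the bench, straight above the feeder's origin, on the lane's middle line; axes as the feeder's. A dish laid in the bay has its origin here, give or take 15 mm. The bay has no side walls from x = -30 to +22 mm, so fingers can come down on both sides (y) of a dish. From x = 23 mm a flared mouth 10 mm high leads into the cassette.
- cassette (a point): Mouth of the cassette, on the bed surface 41 mm past the bay centre; axes as the feeder's. Two white walls 62 mm apart inside run from here 137 mm along +x to an end stop (inner face 131 mm from here), all under a clear glass roof, underside 40 mm and top 44 mm above the bench.
- paddle (a point): Middle of the rear face (to be pushed; faces the feeder's -x) of the white upright paddle on the sliding carriage, 66 mm above the bench; axes as the feeder's. Paddle 60 mm wide (y), 8 mm thick (x), from 31 to 85 mm above the bench. It moves with the carriage; home, it is at x = -88 mm, y = 0 in the feeder's frame. Behind it the carriage is 32 mm high for 15 mm.
- carriage (a joint): Carriage position along the feeder's +x, m: 0 home, 0.090 hard stop. A spring pulls it home (3 N at home, 7.5 N at the end, drag 12 N per m/s); freed, it returns in about 0.4 s. Its V-shaped pusher, 11 mm high, centres the dish; tips 38 mm behind the bay centre at home. A full stroke leaves the dish's centre 73 mm past the bay centre; a dish ahead moves 56 mm on.
- dish_a: Closed round petri dish, lid 60 mm across, 15 mm high (solid to touch: 56 mm across, 12 mm high), 32 g, lying flat in the feeder's bay at the start, within 5 mm of its middle. Origin: centre of its underside; z up.
- dish_b: The same kind of petri dish, lying flat on the open bench to the left of the feeder. Origin: centre of its underside; z up. To be grasped across its sides from above.
- microscope: Fixed stereo microscope on the right side of the bench, between the robot's start pose and the feeder; about 230 x 250 mm on the bench, up to 370 mm high, so pass over it with the fingertips above 0.40 m. Origin: on the bench near its middle. Behind it a wall cabinet hangs over the bench at x > 0.57 m, y < -0.08 m, from 0.59 m up: keep the wrist clear of it.
- bottle: Bystander: small bottle with screw cap, 48 mm across, 109 mm high, behind the feeder. Origin: centre of its underside.
- timer: Bystander: bench timer, 66 x 66 x 18 mm, on the bench. Origin: centre of its underside.
- glass_beaker: Bystander: small glass beaker, 56 mm across, 70 mm high, behind the feeder. Origin: centre of its underside.

How it is judged:
By the outcome, as a careful person would: the job done as asked, in the order asked, and still so for the second after the job is handed in, with the robot touching nothing.
It also fails if it takes over 58 s, if anything falls off the work surface, if the arm or the gripper's body presses on something with over 40 N, if the wrist force passes 120 N, or if a joint passes its speed limit or range.

## Working session

There is one attempt and no reset: what is moved stays moved. The work goes in short steps, each a Python script; the robot and the scene stay as the last script left them, time stands still between calls to the robot, and variables do not carry over. Pictures are saved under pics/ and viewed, at most 10 in all, crops included, and the job is handed in when it is done.

```bash
ls; mkdir -p pics
python3 - <<'E'
from cell import bot
import cv2
for n in("side","top"):
    cv2.imwrite(f"pics/{n}0.png",cv2.resize(bot.read_camera(n)[:,:,::-1],(800,600),interpolation=cv2.INTER_CUBIC))
    print(n,bot.camera_info(n))
print(bot.sense())
E
```

```text
cell.py
pics
side {'camera_matrix': array([[402.5066313 ,   0.        , 247.8279861 ],
       [  0.        , 402.5066313 , 184.20570744],
       [  0.        ,   0.        ,   1.        ]]), 'k1': -0.11928523035637006, 'R': array([[-0.93223957,  0.36183726, -0.00178034],
       [ 0.26186428,  0.67125676, -0.69342733],
       [-0.24971278, -0.64690661, -0.72052437]]), 't': array([ 0.47556048, -0.10466863,  1.60736711])}
top {'camera_matrix': array([[406.26838234,   0.        , 257.70838543],
       [  0.        , 406.26838234, 189.49865905],
       [  0.        ,   0.        ,   1.        ]]), 'k1': 0.027971852609629273, 'R': array([[ 0.00668952, -0.99972077,  0.02266333],
       [-0.99899308, -0.00768668, -0.04420125],
       [ 0.04436311, -0.02234482, -0.99876555]]), 't': array([0.04071346, 0.52329039, 1.40035128])}
{'time': 0.1, 'joints': array([-1.36937573e+00,  1.31109917e-01,  1.48918341e+00,  3.38669210e-05,
        1.52298842e+00, -8.54012666e-02]), 'qvel': array([-4.52271313e-04, -1.45391583e-03, -2.76341864e-03,  6.37099143e-04,
        5.45645201e-05,  2.32689774e-03]), 'joint_efforts': array([ 1.77614515e-03, -5.61341000e+01, -4.93096054e+01,  7.70889851e-02,
        2.91563821e-02, -6.76446325e-05]), 'tool_pos': array([ 0.16967231, -0.57497013,  0.21767069]), 'orientation': array([ 9.89734029e-01,  1.42918991e-01, -3.20795262e-05, -8.44108406e-04]), 'contact_force': array([-0.01559341, -0.27285621, -0.10632341]), 'ft_torque': array([-0.04823806, -0.00531235, -0.03567613]), 'grasp_force': 0.0, 'width': 1.0008500972910397}
```

View pics/side0.png

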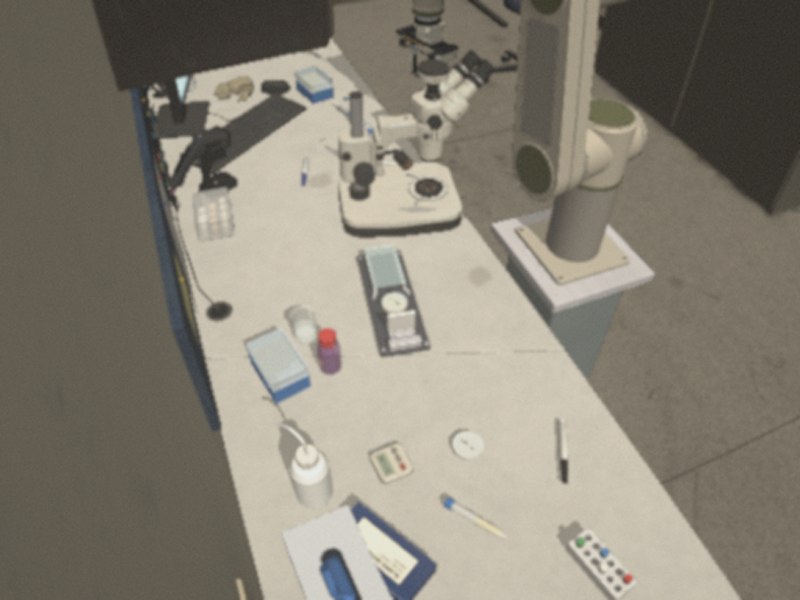

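View pics/top0.png

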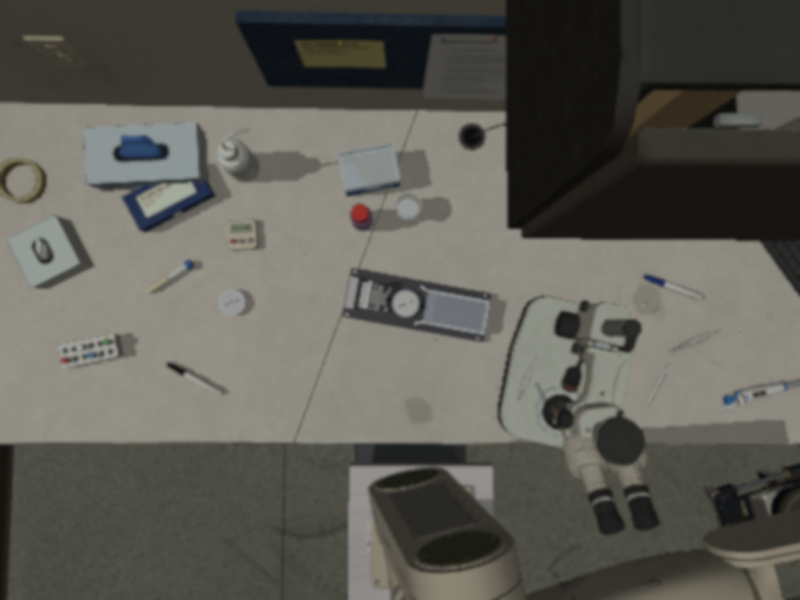

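The side view shows the feeder at about (393,300), with dish_a at (395,302) and dish_b at (467,445). In the top view the feeder is at (418,303), dish_a at (405,303) and dish_b at (232,302). I'll enlarge both for accurate readings.

Run:
```python
import cv2,numpy as np
from cell import bot
t=np.mean([bot.read_camera("top").astype(float) for _ in range(4)],0).astype(np.uint8)
s=np.mean([bot.read_camera("side").astype(float) for _ in range(4)],0).astype(np.uint8)
np.save("t0.npy",t);np.save("s0.npy",s)
def crop(im,x,y,w,h,k):
    c=cv2.resize(im[y:y+h,x:x+w,::-1],None,fx=k,fy=k,interpolation=cv2.INTER_CUBIC)
    return cv2.convertScaleAbs(c,alpha=1.3)
cv2.imwrite("pics/tf.png",crop(t,212,165,110,60,7))
cv2.imwrite("pics/sf.png",crop(s,220,150,60,80,7))
d=np.hstack([crop(t,130,175,40,40,9),crop(s,278,264,44,40,9)])
cv2.imwrite("pics/db.png",d)
```

```text
(no output)
```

View pics/tf.png

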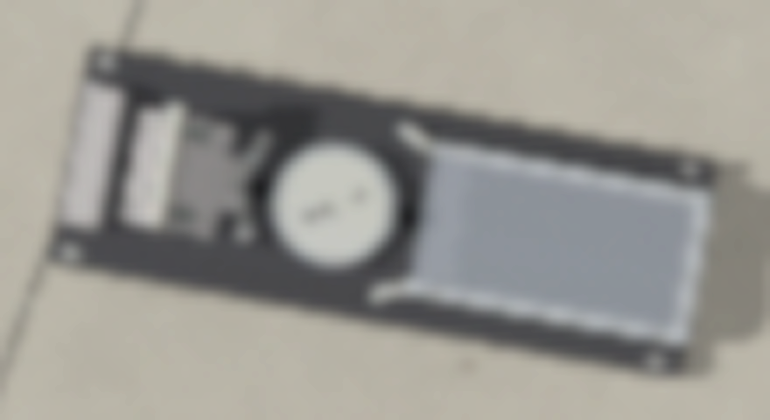

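View pics/sf.png

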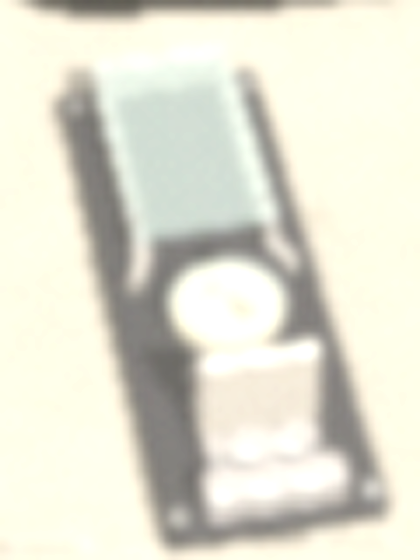

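View pics/db.png

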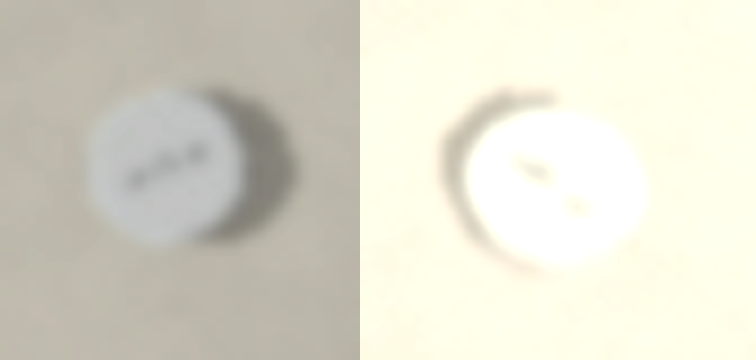

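The crops give me these positions:
- **Top crop:** the four bed screws are at (107,62), (70,252), (690,168) and (655,362), and dish_a is at (333,204).
- **Side crop:** the screws are at (178,517), (373,490) and (75,103). The dish_a lid centre is at about (228,302).
- **dish_b crops:** it is centred at (166,166) in the top crop and about (195,186) in the side crop.

Next I'll triangulate.

```bash
cat > h.py <<'E'
import numpy as np,cv2
from cell import bot
from scipy.optimize import least_squares
from scipy.spatial.transform import Rotation as Rot
def proj(n,X):
    c=bot.camera_info(n);p=np.atleast_2d(X)@c["R"].T+c["t"];s=p[:,:2]/p[:,2:]
    s=s*(1+c["k1"]*(s**2).sum(1,keepdims=True));K=c["camera_matrix"]
    return s*[K[0,0],K[1,1]]+K[:2,2]
def nat(uv,o,k): return (np.atleast_2d(uv)+.5)/k-.5+o
def tri(obs):
    f=lambda X:np.concatenate([(proj(n,X)-uv).ravel() for n,uv in obs])
    r=least_squares(f,[.6,0,.02]);return r.x,r.fun
def onplane(n,uv,z):
    r=least_squares(lambda q:(proj(n,[q[0],q[1],z])-uv).ravel(),[.6,0]);return r.x
E
python3 - <<'E'
from h import *
T=lambda p:nat(p,[212,165],7);S=lambda p:nat(p,[220,150],7)
for nm,a,b in[("ne far",(107,62),(178,517)),("near",(70,252),(373,490)),("cas far",(690,168),(75,103)),("dishA",(333,204),(228,300))]:
    print(nm,tri([("top",T(a)),("side",S(b))]))
print("dishB",tri([("top",nat((165,166),[130,175],9)),("side",nat((195,186),[278,264],9))]), onplane("top",nat((165,166),[130,175],9),.015))
cr=np.array([[-.135,.055],[-.135,-.055],[.182,.055],[.182,-.055]])
co=T([(92,45),(50,262),(718,160),(685,375)]); sc=T([(107,62),(70,252),(690,168),(655,362)])
A=cr-[.0235,0]; 
def w(q,P,z):
    c,s=np.cos(q[2]),np.sin(q[2]);return np.c_[q[0]+P[:,0]*c-P[:,1]*s,q[1]+P[:,0]*s+P[:,1]*c,np.full(len(P),z)]
i=np.array([[-1,1],[-1,-1],[1,1],[1,-1]])
SS=S([(178,517),(373,490),(75,103)])
def f(q):
    P=i*[q[3],q[4]]+[.0235,0]
    return np.concatenate([(proj("top",w(q,cr,.02))-co).ravel()*.5,(proj("top",w(q,P,.02))-sc).ravel(),(proj("side",w(q,P[:3],.02))-SS).ravel()])
r=least_squares(f,[.6,0,-1.6,.14,.045]);print(r.x,r.fun.round(2))
r=least_squares(lambda q:f(q)[:16],[.6,0,-1.6,.14,.045]);print(r.x)
E
```

```text
ne far (array([0.5778718 , 0.15096802, 0.02361824]), array([ 0.11793644, -0.25454458,  0.27247151,  0.02103483]))
near (array([0.48394374, 0.1684114 , 0.0220209 ]), array([ 0.06793148, -0.13804211,  0.1516996 ,  0.00736582]))
cas far (array([ 0.5279231 , -0.13628681,  0.02657939]), array([ 0.13257742, -0.30014972,  0.36426099,  0.03641664]))
dishA (array([0.50817489, 0.03975396, 0.03728911]), array([ 0.09557598, -0.20405237,  0.23392337,  0.01682727]))
dishB (array([0.50805224, 0.42144566, 0.01609923]), array([ 0.03337053, -0.06411521,  0.06349424,  0.0015829 ])) [0.50786836 0.42182536]
[ 0.5092044   0.0376634  -1.74645184  0.14649267  0.04829902] [-0.28 -0.19 -0.24 -0.02  0.06 -0.04 -0.36  0.26  0.36 -0.27  0.46  0.11
  0.38  0.04  0.48 -0.17  0.1   0.58  0.2   0.06  0.47  0.91]
[ 0.50898021  0.03853992 -1.74552881  0.1464457   0.04818297]
```

```bash
cat >> h.py <<'E'
O=np.array([.5091,.0382]);YAW=-1.746
c,s=np.cos(YAW),np.sin(YAW)
def F(x,y,z): return [O[0]+c*x-s*y,O[1]+s*x+c*y,z]
# tool y = feeder +y, z down, x = y cross z
ty=np.array([-s,c,0]);tz=np.array([0,0,-1.]);Q=Rot.from_matrix(np.c_[np.cross(ty,tz),ty,tz]).as_quat()
def st(m=""):
    d=bot.sense();p=d["tool_pos"][:2]-O
    print(m,"t%.2f"%d["time"],"feeder xy",np.round([c*p[0]+s*p[1],-s*p[0]+c*p[1]],4),"z%.4f"%d["tool_pos"][2],"F",d["contact_force"].round(1),"w%.3f g%.1f"%(d["width"],d["grasp_force"]),"j",d["joints"].round(2))
def stroke():
    """tool stands above paddle rear, shut"""
    bot.move_straight(F(-.104,0,.058),rate=.12,max_force=15);st("down")
    bot.move_straight(F(-.085,0,.058),rate=.03,max_force=1.5);st("touch")
    print(bot.move_straight(F(-.012,0,.058),rate=.08,max_force=25));st("pushed")
    print(bot.move_straight(F(.008,0,.058),rate=.02,max_force=10));st("end")
    bot.move_straight(F(bx(),0,.13),rate=.25);st("up")
def bx():
    p=bot.sense()["tool_pos"][:2]-O;return c*p[0]+s*p[1]
E
python3 - <<'E'
from h import *
q0=bot.sense()
bot.command_gripper(0)
p=q0["tool_pos"]
bot.move_straight([p[0],p[1],.45],rate=.25)
o=bot.sense()["orientation"]
q=bot.solve_ik([.09,-.41,.46],o);print(q)
bot.movej(q);st()
q=np.array(bot.sense()["joints"]);q[0]=.25
bot.movej(q);st()
bot.goto(F(-.104,0,.15),Q);st()
E
```

```text
[-1.47679426e+00 -3.12439014e-01  1.46565274e+00 -2.36296444e-04
  1.99033331e+00 -1.92881615e-01]
 t3.79 feeder xy [ 0.5147 -0.3344] z0.4592 F [ 0.6  0.2 -0.4] w0.008 g0.0 j [-1.48 -0.31  1.47 -0.    1.99 -0.19]
 t6.07 feeder xy [-0.0918 -0.1355] z0.4592 F [ 0.1 -0.5  0.5] w0.006 g0.0 j [ 0.25 -0.31  1.47 -0.    1.99 -0.19]
 t7.34 feeder xy [-0.1043  0.0009] z0.1518 F [ 0.6 -0.2  0.2] w0.006 g0.0 j [0.17 0.03 1.72 0.   1.39 0.34]
```

Run:
```python
from h import *
stroke()
bot.wait(.6)
cv2.imwrite("pics/s1.png",cv2.resize(bot.read_camera("side")[140:240,200:300,::-1],(600,600),interpolation=cv2.INTER_CUBIC))
```

```text
down t8.26 feeder xy [-0.1043  0.0007] z0.0590 F [0.1 0.4 0.6] w0.006 g0.0 j [0.17 0.12 1.8  0.   1.22 0.34]
touch t8.68 feeder xy [-0.094   0.0003] z0.0584 F [0.9 3.6 2.1] w0.002 g1.4 j [0.15 0.11 1.81 0.   1.22 0.32]
False
pushed t9.86 feeder xy [-0.0127  0.0001] z0.0582 F [2.  5.6 2.2] w0.006 g3.4 j [-0.    0.04  1.89  0.    1.21  0.17]
True
end t10.44 feeder xy [-0.0055  0.0001] z0.0582 F [2.5 7.7 2.1] w0.006 g3.6 j [-0.02  0.03  1.9   0.01  1.21  0.15]
up t10.88 feeder xy [-0.0052  0.0004] z0.1307 F [-0.6  0.2 -1.1] w0.003 g0.0 j [-0.02 -0.05  1.84  0.    1.35  0.16]
```

View pics/s1.png

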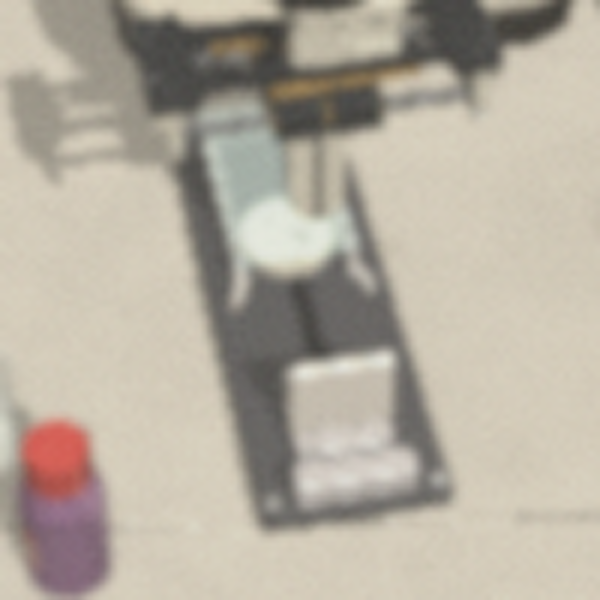

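The paddle is home again, but dish_a shows at crop (287,235), right at the mouth. I'll check how deep it is.

Run:
```python
from h import *
def fx(uv,z):
    p=onplane("side",nat(uv,[200,140],6),z)-O;return np.round([c*p[0]+s*p[1],-s*p[0]+c*p[1]],4)
print("lid centre",fx((287,233),.035),"rear low edge",fx((287,276),.02),"rear top edge",fx((290,265),.035))
for x in(0,.04,.073):print(x,(proj("side",F(x,0,.035))+.5-[200,140])*6)
print("paddle top", fx((342,358),.085))
print("flare ends",fx((238,303),.03),fx((368,290),.03),"roof start",(proj("side",[F(.041,.031,.044),F(.041,-.031,.044)])+.5-[200,140])*6)
bot.move_straight(F(-.06,0,.3),rate=.25)
bot.goto(F(-.12,-.0,.35),Q)
im=np.hstack([cv2.resize(bot.read_camera("side")[150:220,220:290,::-1],(400,400),interpolation=cv2.INTER_CUBIC),cv2.resize(bot.read_camera("top")[160:230,242:312,::-1],(400,400),interpolation=cv2.INTER_CUBIC)])
cv2.imwrite("pics/s2.png",im)
```

```text
lid centre [0.073  0.0021] rear low edge [0.0513 0.0064] rear top edge [0.0459 0.0056]
0 [[314.81589456 318.91648863]]
0.04 [[301.50874816 271.13968663]]
0.073 [[290.89760942 233.04517023]]
paddle top [-0.0775  0.0005]
flare ends [0.0257 0.0413] [ 0.021  -0.0373] roof start [[250.50221259 266.85354113]
 [351.61820023 252.37645231]]
```

View pics/s2.png

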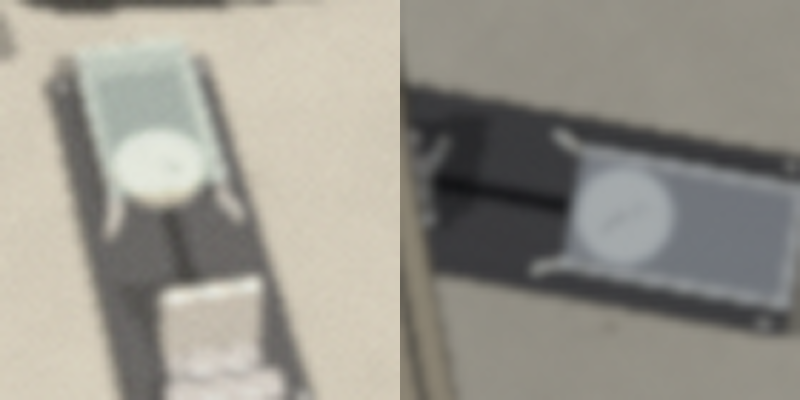

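dish_a sits at x = 73 mm under the roof, exactly as specified. The bay is empty and the slide is home. Next is dish_b.

Run:
```python
from h import *
B=[.508,.4216]
bot.command_gripper(1.0)
bot.goto([*B,.15],Q);st()
print(bot.move_straight([*B,.004],rate=.1,max_force=8));st("down")
bot.command_gripper(0.0);st("grip")
bot.move_straight([*B,.15],rate=.12);st("lift")
cv2.imwrite("pics/s3.png",cv2.resize(bot.read_camera("side")[200:320,240:360,::-1],(500,500),interpolation=cv2.INTER_CUBIC))
```

```text
t15.63 feeder xy [-0.3771 -0.0665] z0.1516 F [0.1 0.2 0.2] w0.998 g0.0 j [ 0.61  0.33  1.38 -0.    1.43  0.79]
False
down t17.24 feeder xy [-0.3779 -0.0674] z0.0050 F [ 1.4 -0.1 -0.1] w1.001 g0.0 j [0.62 0.47 1.48 0.   1.19 0.79]
grip t17.95 feeder xy [-0.3773 -0.0679] z0.0040 F [-0.2 -0.2  0.4] w0.589 g30.0 j [ 0.62  0.47  1.48 -0.    1.19  0.79]
lift t19.32 feeder xy [-0.3768 -0.0684] z0.1486 F [-0.7  0.   0.3] w0.586 g30.0 j [ 0.62  0.33  1.39 -0.    1.43  0.79]
```

View pics/s3.png

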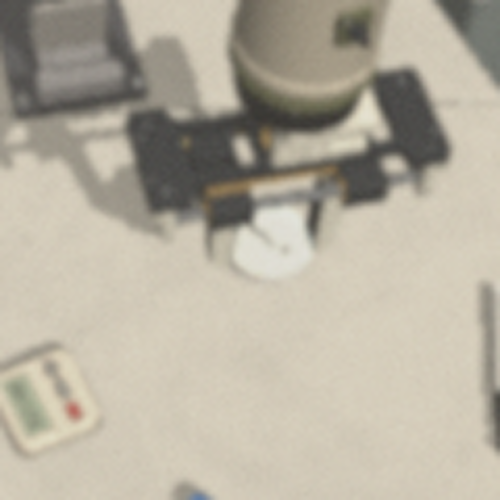

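Run:
```python
from h import *
p=bot.sense()["tool_pos"];print((proj("side",[p[0],p[1],p[2]+.011])+.5-[240,200])*500/120)
bot.move_straight(F(0,0,.15),Q,rate=.2);st("over")
print(bot.move_straight(F(0,0,.0245),rate=.08,max_force=6));st("down")
bot.command_gripper(1.0);st("open")
bot.move_straight(F(0,0,.16),rate=.15)
bot.goto(F(-.12,0,.35),Q)
im=np.hstack([cv2.resize(bot.read_camera("side")[150:220,220:290,::-1],(400,400),interpolation=cv2.INTER_CUBIC),cv2.resize(bot.read_camera("top")[160:230,242:312,::-1],(400,400),interpolation=cv2.INTER_CUBIC)])
cv2.imwrite("pics/s4.png",im);st()
```

```text
[[270.44186483 241.49909998]]
over t21.43 feeder xy [-0.0006 -0.0001] z0.1499 F [-0.  -0.2 -1.2] w0.586 g30.0 j [-0.02 -0.07  1.82  0.    1.39  0.15]
False
down t23.15 feeder xy [-0.0001  0.0005] z0.0251 F [ 1.   0.5 -0.1] w0.589 g30.0 j [-0.03  0.08  1.92  0.    1.15  0.15]
open t23.95 feeder xy [-0.  0.] z0.0245 F [ 0.2 -0.3 -0.7] w1.000 g0.0 j [-0.03  0.08  1.92 -0.    1.15  0.15]
 t26.00 feeder xy [-0.1189 -0.0005] z0.3473 F [-0.4 -0.1  0.1] w0.995 g0.0 j [ 0.19 -0.01  1.41 -0.    1.75  0.37]
```

View pics/s4.png

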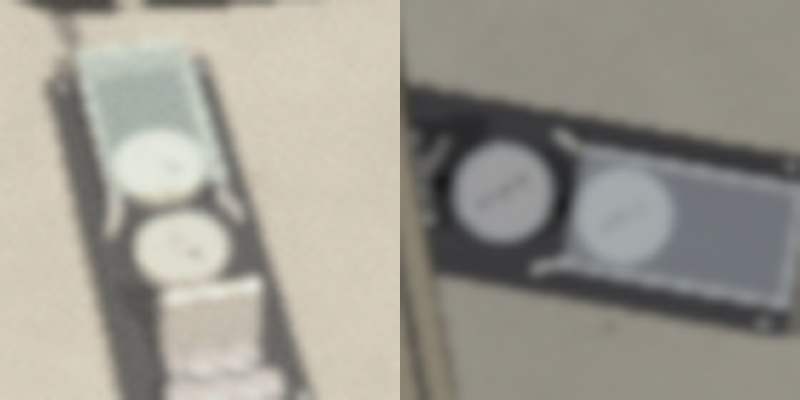

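dish_b lies flat in the middle of the bay (side (182,247), top (503,190)), and dish_a hasn't moved. On to the second stroke.

Run:
```python
from h import *
bot.command_gripper(0)
bot.goto(F(-.104,0,.15),Q)
stroke()
bot.move_straight(F(-.06,0,.3),rate=.25)
bot.goto(F(-.12,-.0,.35),Q);bot.wait(.3);st()
S=bot.read_camera("side");T=bot.read_camera("top")
im=np.hstack([cv2.resize(S[140:260,180:300,::-1],(400,400),interpolation=cv2.INTER_CUBIC),cv2.resize(T[160:230,242:312,::-1],(400,400),interpolation=cv2.INTER_CUBIC)])
cv2.imwrite("pics/s5.png",im)
for x in(.073,.129):print((proj("side",F(x,0,.035))+.5-[180,140])*400/120,(proj("top",F(x,0,.035))+.5-[242,160])*400/70+[400,0])
```

```text
down t29.18 feeder xy [-0.1043  0.0008] z0.0591 F [ 0.6 -0.3  0.1] w0.002 g0.0 j [0.17 0.12 1.8  0.   1.22 0.34]
touch t29.61 feeder xy [-0.094   0.0003] z0.0584 F [2.  2.9 2.4] w0.008 g1.4 j [0.15 0.11 1.81 0.   1.22 0.32]
False
pushed t30.78 feeder xy [-0.0127  0.    ] z0.0582 F [2.7 7.5 2.1] w0.007 g3.4 j [-0.    0.04  1.89  0.    1.21  0.17]
True
end t31.37 feeder xy [-0.0055  0.0001] z0.0582 F [2.  7.  1.1] w0.007 g3.6 j [-0.02  0.03  1.9   0.01  1.21  0.15]
up t31.80 feeder xy [-0.0051  0.0004] z0.1306 F [-0.6 -0.1 -1. ] w0.004 g0.0 j [-0.02 -0.05  1.84  0.    1.35  0.16]
 t33.38 feeder xy [-0.119  -0.0002] z0.3487 F [-0.3  0.7  0.4] w0.000 g0.0 j [ 0.19 -0.01  1.4  -0.    1.75  0.37]
[[228.27644968 129.46953902]] [[623.91400995 215.11864854]]
[[218.67361287  94.99780957]] [[715.91863586 232.11315961]]
```

View pics/s5.png

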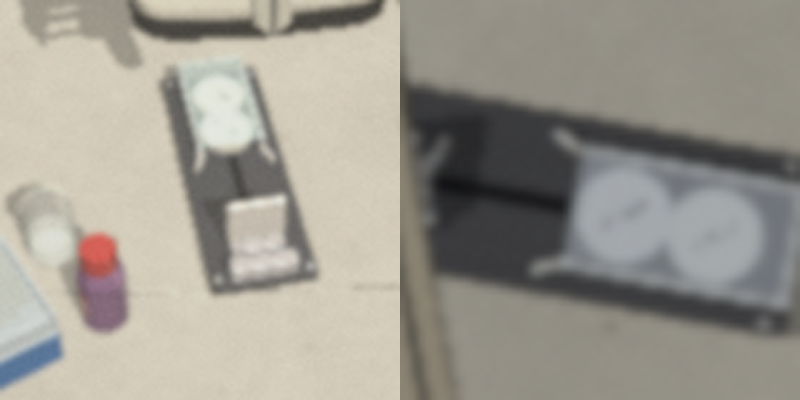

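Both dishes are under the roof, at top (623,215) and (715,235), which matches 73 and 129 mm. The slide is home, the bystanders haven't moved and the arm is clear.

```bash
python3 -c "
from cell import bot
print(bot.sign_off())"
```

```text
the job is handed in; nothing more can be done
None
```

Both dishes are in the cassette under the roof, the slide snapped home after each stroke, the bottle, timer and beaker were left alone, and the job is handed in at about 33 s of the 58 s limit.

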